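Draw out one tray of a lacquer drying case

ROBOT

A 7-joint arm with a two-finger parallel gripper is mounted at the origin on the work surface. World frame = base frame: x ahead of the robot, y to its left, z up, the work surface at z = 0. Lengths are in m, angles in rad, forces in N, time in s.
With the tool pointing down it reaches from about 0.425 to 0.875 m from the base axis. Payload 9.9 kg.
Tool frame: the origin (TCP) lies at the very end of the fingers, on their centre line; the grasp point (between the pads) lies 19 mm behind it; z points along the fingers, y is the line along which they close (so a half turn about z gives the same grasp; the last joint's range is limited). The gripper opens to 85 mm and grips with 20 to 120 N. Pads are 22 mm wide; open, the fingers measure 114 mm over their backs; the gripper's body (76 mm by 85 mm) begins 54 mm behind the grasp point. The pads swing forward as they close: fully open they stand 13 mm farther back than shut.
Start: joints at [-1.196, 0.576, 0.025, 1.437, -0.015, 1.129, -0.057], TCP at [0.299, 0.605, 0.231] pointing down, gripper open.
Joint ranges: [-2.76, 2.76], [-0.34, 2.15], [-1.52, 1.57], [0.19, 2.46], [-1.09, 4.23], [0.17, 1.99], [-2.82, 2.82]. Speed limits (rad/s): [2.22, 2.22, 3.01, 3.01, 3.14, 3.14, 3.14].

INTERFACE

Orientations are given as a rotation vector (axis times angle).
In Python, from plant import ctrl, jaws, kinematics, vision gives the robot as it stands. The module is installed in compiled form; this text tells all that it offers. Calls block until the motion is done:
- ctrl.move_pose(position, orientation): joint-space move of the TCP to a pose.
- ctrl.move_linear(position, rot=None, vel=0.15): straight line of the TCP; rot=None keeps the orientation; vel is the mean speed in m/s.
- ctrl.goto_joints(angles): joint-space move.
- jaws.set_gripper(opening): finger opening in m; the grip force is fixed at half the most; returns when the fingers have stopped.
- ctrl.wait(seconds).
- kinematics.solve_ik(position, orientation): joint angles nearest the present ones, or None.
- ctrl.state(): the state.
- vision.camera(name): name is "scene" or "top"; returns the picture (420x560x3 uint8, red, green, blue); there is no depth.
- vision.camera_params(name): a dict with "K" (3x3 intrinsics, pixels), "extrinsics" (4x4, takes a point from camera to world coordinates). Camera axes: x right, y down, z forward; pixel columns grow to the right and rows downward; lengths in m; the calibration is good to about 2 mm. A picture is of the moment at which its call begins. camera_params takes no time and is no camera call.
A pose or a line that the arm cannot do raises ctrl.PlanningError and nothing moves.
- ctrl.hand_in(): hands the job in; it is judged then, once.
The state is a dict: "time_s": time; "q": joint angles; "dq": joint speeds; "joint_torque": joint torques, N m; "eef_pos": TCP position; "ee_rot": TCP orientation; "wrist_force": force on the tool from outside, world axes, zero at the start; "ft_torque": the same for the moment, N m; "opening": finger opening in m; "grip_force": force on a finger pad.
Only numpy, scipy, OpenCV 4.12 (cv2) and the standard library are available. Lean on these libraries where they do the work, as an engineer would, in place of code of your own. Each camera call takes 0.05 s, during which the arm holds its last target. There are 200 camera calls.

TASK

Hook a fingertip behind the front lip of the tray that carries the round lidded tea caddy and draw that tray gently out to its stop, and push the other two trays, which were left ajar, fully home with the fingertips, so that only the caddy's tray stands open. Grip nothing, and do not touch, tip or lift the newly lacquered pieces, which stay standing on their trays. Leave the other things on the bench where they are.

Things in the scene. Friction and masses are not known exactly. Their poses are not given: they have to be found in the camera images.
- case: Low dust-proof drying case for lacquer ware, fixed: plywood, clear acrylic top, 230 mm deep (x), 348 wide (y), 70 high, open in front, three pull-out trays side by side, a 12 mm high hygrometer at the back of its top. Origin: bench level, middle of its front face; x points into the case, z up; trays come out to -x, roughly towards the robot.
- tray_left (a joint): Joint: how far this tray is drawn out of the case, in m: 0 is fully home, 0.130 is at its stop; it slides to the case's own -x. The left-hand of three alike trays (as seen from the robot; its middle line lies at y = +112 mm in the case's frame). 100 mm wide, open on top, side walls 12 mm high; 0.3 kg, runs with 1 to 2 N of friction, no spring or catch; stays where left.
- lip_left (a point): Middle of the top edge of the left-hand tray's front lip; axes as the case's. The lip is an upright strip of darker wood, 10 mm thick (5 mm either side of this point in x), 100 mm wide, its top 40 mm above the bench, 27 mm above the tray's floor. Fully home it stands 50 mm before the case's face: a well of at least 45 mm, 90 mm wide between low side walls, is free behind it for a fingertip.
- tray_mid (a joint): Joint: how far this tray is drawn out of the case, in m: 0 is fully home, 0.130 is at its stop; it slides to the case's own -x. The middle of three alike trays (as seen from the robot; its middle line lies at y = 0 mm in the case's frame). 100 mm wide, open on top, side walls 12 mm high; 0.3 kg, runs with 1 to 2 N of friction, no spring or catch; stays where left.
- lip_mid (a point): Middle of the top edge of the middle tray's front lip; axes as the case's. The lip is an upright strip of darker wood, 10 mm thick (5 mm either side of this point in x), 100 mm wide, its top 40 mm above the bench, 27 mm above the tray's floor. Fully home it stands 50 mm before the case's face: a well of at least 45 mm, 90 mm wide between low side walls, is free behind it for a fingertip.
- tray_right (a joint): Joint: how far this tray is drawn out of the case, in m: 0 is fully home, 0.130 is at its stop; it slides to the case's own -x. The right-hand of three alike trays (as seen from the robot; its middle line lies at y = -112 mm in the case's frame). 100 mm wide, open on top, side walls 12 mm high; 0.3 kg, runs with 1 to 2 N of friction, no spring or catch; stays where left.
- lip_right (a point): Middle of the top edge of the right-hand tray's front lip; axes as the case's. The lip is an upright strip of darker wood, 10 mm thick (5 mm either side of this point in x), 100 mm wide, its top 40 mm above the bench, 27 mm above the tray's floor. Fully home it stands 50 mm before the case's face: a well of at least 45 mm, 90 mm wide between low side walls, is free behind it for a fingertip.
- caddy: The round tea caddy with its lid on: flat-topped and drum-shaped, 61 mm across, 40 mm high, black lacquer. Stands loose on the floor (13 mm above the bench) of one of the three trays, just inside the case under the clear top; which tray varies. One piece a tray; it rides along. About 70 g. Origin: centre of its underside, z up.
- longbox: Narrow oblong lidded box, 81 x 33 mm (long side its x, roughly along the tray), 26 mm high, black lacquer. Stands loose on the floor (13 mm above the bench) of one of the three trays, just inside the case under the clear top; which tray varies. One piece a tray; it rides along. About 60 g. Origin: centre of its underside, z up.
- sqbox: Small square lidded box, 51 x 51 mm, 30 mm high, black lacquer. Stands loose on the floor (13 mm above the bench) of one of the three trays, just inside the case under the clear top; which tray varies. One piece a tray; it rides along. About 70 g. Origin: centre of its underside, z up.
- brush_jar: Bystander: white jar, 80 mm across, 100 mm high, with brushes standing in it up to about 220 mm high; on the bench left of the case. Origin: centre of its underside.
- solvent: Bystander: amber glass bottle, 64 mm across, 150 mm high; on the bench right of the case. Origin: centre of its underside.
- stone: Bystander: grey whetstone, 150 x 50 x 26 mm, lying on the bench just right of the trays, long side (its x) roughly along them. Origin: centre of its underside.
- tape: Bystander: roll of masking tape lying flat on the bench just left of the trays, 90 mm across, 24 mm high. Origin: centre of its underside.
- dish: Bystander: small white mixing dish, 84 mm across, 28 mm high, on the bench between the trays and the robot. Origin: centre of its underside.
- spatula: Bystander: wooden spatula, 190 mm long, 6 mm thick, lying on the bench to the left, near the robot. Origin: on its underside, near the middle.
- flat_brush: Bystander: flat brush, 165 mm long, 8 mm thick, lying on the bench to the right, near the robot. Origin: on its underside, near the middle.

How it is judged:
At the end, for the whole second after the job is handed in: The tray that carries the caddy is drawn out by more than 120 mm of its 130 mm, the other two stand less than 6 mm from home, and all three pieces stand upright (within 0.15 rad) and still on their trays (((value of joint tray_left above 0.12 m and value of joint each of tray_mid, tray_right below 0.006 m and y of caddy in the frame of lip_left between -0.05 and 0.05 m and x of caddy in the frame of lip_left between 0.02 and 0.25 m) or (value of joint tray_mid above 0.12 m and value of joint each of tray_left, tray_right below 0.006 m and y of caddy in the frame of lip_mid between -0.05 and 0.05 m and x of caddy in the frame of lip_mid between 0.02 and 0.25 m) or (value of joint tray_right above 0.12 m and value of joint each of tray_left, tray_mid below 0.006 m and y of caddy in the frame of lip_right between -0.05 and 0.05 m and x of caddy in the frame of lip_right between 0.02 and 0.25 m)) and angle between each of caddy, longbox, sqbox's own z axis and vertical below 0.15 rad and linear speed of each of caddy, longbox, sqbox below 0.02 m/s and height (world z) of each of caddy, longbox, sqbox below 0.025 m and velocity of joint each of tray_left, tray_mid, tray_right below 0.01 m/s); the robot touches nothing.
It fails at once if a lacquered piece is touched by the robot (contact force between any of caddy, longbox, sqbox and the fingers above 0.3 N or contact force between any of caddy, longbox, sqbox and the arm above 0.3 N).
It fails at once if a lacquered piece is tipped or lifted (angle between any of caddy, longbox, sqbox's own z axis and vertical above 0.35 rad or height (world z) of any of caddy, longbox, sqbox above 0.03 m).
It fails at once if a tray's lip is gripped between the fingers (pressed on both its faces at once) instead of hooked or pushed (contact force between each of tray_left_c0, tray_left_c1 and the fingers above 2 N or contact force between each of tray_mid_c0, tray_mid_c1 and the fingers above 2 N or contact force between each of tray_right_c0, tray_right_c1 and the fingers above 2 N).
It fails at once if a tray is yanked or slammed (faster than 0.5 m/s) (velocity of joint any of tray_left, tray_mid, tray_right above 0.5 m/s or velocity of joint any of tray_left, tray_mid, tray_right below -0.5 m/s).
It fails at once if a bystander is moved by more than 20 mm (distance of any of brush_jar, solvent, stone, tape, dish, spatula, flat_brush from where it was at the start of the episode above 0.02 m).
It also fails if it takes over 48 s, if anything falls off the work surface, if the arm or the gripper's body presses on something with over 40 N, if the wrist force passes 120 N, or if a joint passes its speed limit or range.

## Working session

There is one attempt and no reset: what is moved stays moved. The work goes in short steps, each a Python script; the robot and the scene stay as the last script left them, time stands still between calls to the robot, and variables do not carry over. Pictures are saved under pics/ and viewed, at most 10 in all, crops included, and the job is handed in when it is done.

```bash
mkdir -p pics; python3 - <<'E'
from plant import ctrl, vision
import cv2
for n in("scene","top"):
    cv2.imwrite(f"pics/{n}0.png",vision.camera(n)[:,:,::-1])
    p=vision.camera_params(n);print(p["K"],p["extrinsics"])
s=ctrl.state();print(s["time_s"],s["eef_pos"],s["ee_rot"])
E
```

```text
[[506.54321404   0.         279.05035101]
 [  0.         506.54321404 208.3717917 ]
 [  0.           0.           1.        ]] [[ 0.33646593  0.78301133 -0.5231481   1.24644664]
 [ 0.94164016 -0.27372149  0.19593459 -0.27717944]
 [ 0.01022213 -0.55854257 -0.82941287  1.16171548]
 [ 0.          0.          0.          1.        ]]
[[486.77225335   0.         284.07115558]
 [  0.         486.77225335 224.06269699]
 [  0.           0.           1.        ]] [[-0.02357091 -0.98028231  0.19619123  0.26622934]
 [-0.99971974  0.02354498 -0.00246479 -0.00550225]
 [-0.00220313 -0.19619434 -0.98056256  1.43513843]
 [ 0.          0.          0.          1.        ]]
0.1 [0.29874533 0.60486249 0.23056389] [-7.14292421e-01 -3.05904572e+00  2.20579785e-03]
```

View pics/scene0.png

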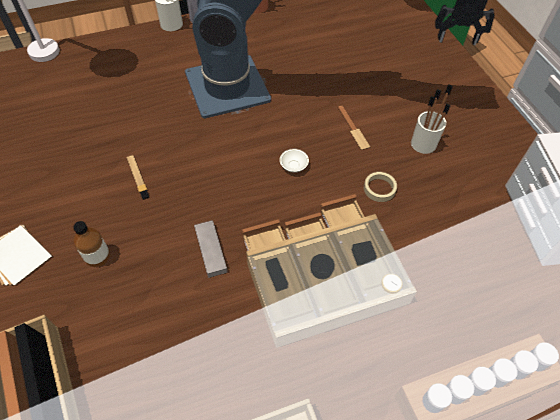

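View pics/top0.png

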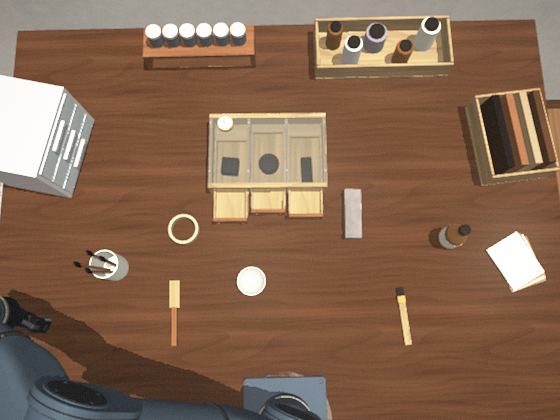

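The caddy (round, top view about 268,163) is in the middle tray. The square box is on the left and the long box on the right. The three lips run along rows ~190–220, columns 212–322. I'll enlarge that area to pick the lip corners.

```bash
python3 - <<'E'
import cv2
a=cv2.imread("pics/top0.png")[100:230,200:335]
b=cv2.imread("pics/scene0.png")[190:345,235:420]
cv2.imwrite("pics/c1.png",cv2.resize(a,None,fx=4.5,fy=4.5,interpolation=cv2.INTER_CUBIC))
cv2.imwrite("pics/c2.png",cv2.resize(b,None,fx=3.8,fy=3.8,interpolation=cv2.INTER_CUBIC))
E
```

```text
(no output)
```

View pics/c1.png

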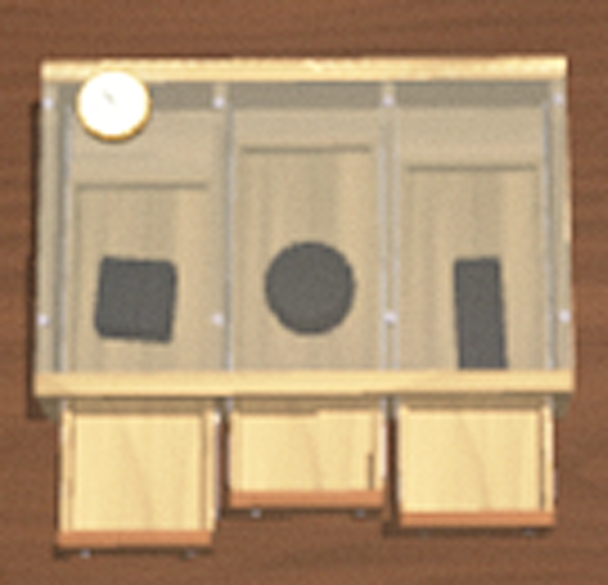

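View pics/c2.png

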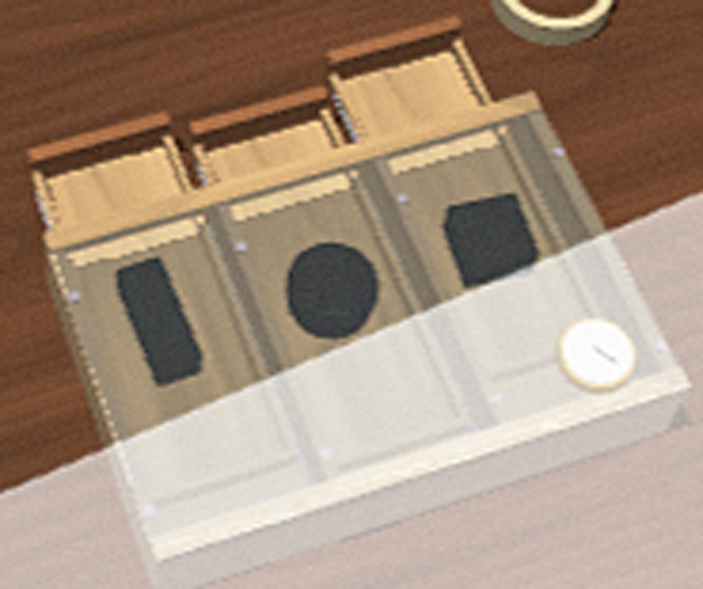

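The crops show the lips (crop 1) with back edges at rows ≈531 left, 492 middle and 514 right. All three are ajar. The caddy is at (310,288), and the case's top front edge runs from (35,395) to (573,390). Now I'll cast these onto planes.

```bash
cat > h.py <<'E'
import numpy as np
from plant import vision
def cast(n,px,z):
    p=vision.camera_params(n);T=p["extrinsics"]
    d=T[:3,:3]@np.linalg.solve(p["K"],[px[0],px[1],1]);o=T[:3,3]
    return o+d*(z-o[2])/d[2]
E
python3 - <<'E'
from h import *
t=lambda c,z:cast("top",((c[0]+.5)/4.5-.5+200,(c[1]+.5)/4.5-.5+100),z).round(4)
s=lambda c,z:cast("scene",((c[0]+.5)/3.8-.5+235,(c[1]+.5)/3.8-.5+190),z).round(4)
for k,c in dict(L0=(58,533),L1=(212,530),M0=(229,493),M1=(383,491),R0=(398,515),R1=(555,513)).items():print("top",k,t(c,.04))
# scene: back top edges of lips (nearer case)
for k,c in dict(R0=(30,162),R1=(170,123),M0=(192,132),M1=(328,97),L0=(331,60),L1=(461,26)).items():print("scene",k,s(c,.04))
print("casefront top",t((35,395),.07),t((573,390),.07),"back",t((40,60),.07),t((567,58),.07))
print("casefront scene",s((48,248),.07),s((540,105),.07),"backcorners",s((158,560),.07),s((690,385),.07))
for c in((310,288),):print("caddy",t(c,.053))
print(s((332,290),.053))
E
```

```text
top L0 [0.5684 0.2003 0.04  ]
top L1 [0.5679 0.1    0.04  ]
top M0 [0.5924 0.0887 0.04  ]
top M1 [ 0.5913 -0.012   0.04  ]
top R0 [ 0.575  -0.0214  0.04  ]
top R1 [ 0.5739 -0.1238  0.04  ]
scene R0 [ 0.5779 -0.1264  0.04  ]
scene R1 [ 0.5798 -0.0259  0.04  ]
scene M0 [ 0.5917 -0.0141  0.04  ]
scene M1 [0.596  0.0853 0.04  ]
scene L0 [0.5677 0.0991 0.04  ]
scene L1 [0.5712 0.1982 0.04  ]
casefront top [0.6533 0.2112 0.07  ] [ 0.6483 -0.1361  0.07  ] back [0.8845 0.2096 0.07  ] [ 0.8773 -0.1414  0.07  ]
casefront scene [ 0.6614 -0.1388  0.07  ] [0.6668 0.2088 0.07  ] backcorners [ 0.8798 -0.141   0.07  ] [0.8843 0.2062 0.07  ]
caddy [0.7269 0.0329 0.053 ]
[0.7423 0.0269 0.053 ]
```

```bash
cat >> h.py <<'E'
from plant import ctrl,jaws
C=np.array([.651,.037]);a=-.0144
ROT=[np.pi*np.sin(-a),np.pi*np.cos(a),0]
def W(x,y,z): # case frame -> world
    return [C[0]+x*np.cos(a)-y*np.sin(a),C[1]+x*np.sin(a)+y*np.cos(a),z]
def F(): return np.array(ctrl.state()["wrist_force"])
def creep(x0,x1,y,z,step,lim):
    """Step along case x until the wrist force changes by more than lim from now."""
    f0=F();x=x0
    while abs(x-x1)>1e-6:
        x+=np.sign(x1-x)*min(step,abs(x1-x))
        ctrl.move_linear(W(x,y,z),vel=.03)
        if abs((F()-f0)[0])>lim: break
    print("end x",round(x,4),"eef",ctrl.state()["eef_pos"].round(4),"dF",(F()-f0).round(1),"t",ctrl.state()["time_s"])
    return x
E
python3 - <<'E'
from h import *
import cv2
p=ctrl.state()["eef_pos"];print(cast("top",(251,281),.02),cast("top",(183,229),.02),cast("top",(108,264),.1))
ctrl.move_linear([p[0],p[1],.34],vel=.25)
jaws.set_gripper(0)
ctrl.move_pose(W(-.14,.112,.30),ROT)
ctrl.move_linear(W(-.14,.112,.026),vel=.25)
print(ctrl.state()["eef_pos"],F(),ctrl.state()["time_s"])
cv2.imwrite("pics/s1.png",vision.camera("scene")[100:310,200:480,::-1].repeat(2,0).repeat(2,1))
E
```

```text
[0.38347554 0.0907008  0.02      ] [0.54165379 0.29039622 0.02      ] [0.43286273 0.47858869 0.1       ]
[0.51322925 0.15133096 0.02687713] [0.62175212 0.40399132 0.24570615] 4.525
```

View pics/s1.png

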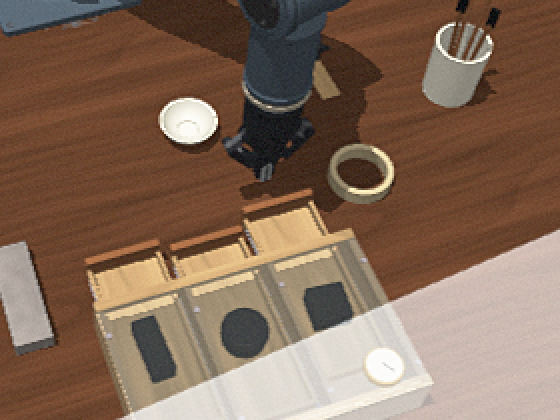

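The shut fingertips (265,172) stand just in front of the left lip, clear of the tape and the dish. Next I push the left tray, then the right.

```bash
python3 - <<'E'
from h import *
import cv2
for y in(.112,-.112):
    if y<0:
        ctrl.move_linear(W(-.14,.112,.10),vel=.3)
        ctrl.move_linear(W(-.14,y,.10),vel=.3)
        ctrl.move_linear(W(-.14,y,.026),vel=.2)
    ctrl.move_linear(W(-.108,y,.026),vel=.1)
    ctrl.move_linear(W(-.078,y,.026),vel=.06)
    x=creep(-.078,-.052,y,.026,.002,6)
    ctrl.move_linear(W(x-.03,y,.026),vel=.15)
ctrl.move_linear(W(-.14,y,.10),vel=.3)
ctrl.move_linear(W(-.14,-.03,.15),vel=.3)
print(ctrl.state()["time_s"])
cv2.imwrite("pics/s2.png",cv2.resize(vision.camera("scene")[170:310,220:420,::-1],None,fx=3.8,fy=3.8))
cv2.imwrite("pics/t2.png",cv2.resize(vision.camera("top")[100:230,200:335,::-1],None,fx=4.5,fy=4.5))
E
```

```text
end x -0.062 eef [0.5887 0.1499 0.0257] dF [-7.5  0.5  5.3] t 7.6917
end x -0.062 eef [ 0.5853 -0.074   0.0257] dF [-8.5 -0.7  3.2] t 13.0167
14.275
```

View pics/s2.png

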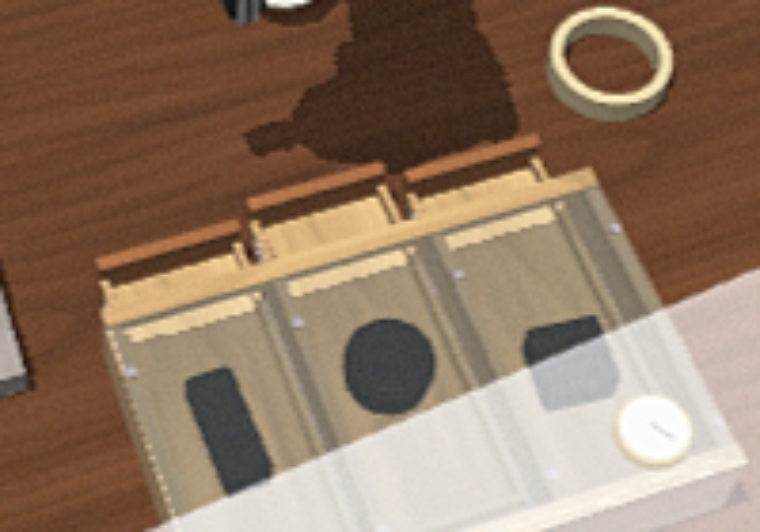

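Left and right trays met their stops at the same x (−0.062), and the picture agrees: lips aligned at (170,245) and (470,160), with the middle tray slightly out at (315,185). Now I hook the middle tray.

```bash
python3 - <<'E'
from h import *
import cv2
ctrl.move_linear(W(-.030,0,.15),vel=.2)
f0=F();ctrl.move_linear(W(-.030,0,.022),vel=.1);print("descent dF",F()-f0)
if np.linalg.norm(F()-f0)<6:
    ctrl.move_linear(W(-.168,0,.022),vel=.06);print("pull dF",F()-f0)
    x=creep(-.168,-.205,0,.022,.002,6)
    ctrl.move_linear(W(x+.012,0,.022),vel=.05)
    ctrl.move_linear(W(x+.012,0,.13),vel=.15)
    ctrl.move_linear(W(-.19,-.30,.25),vel=.35)
print(ctrl.state()["time_s"])
cv2.imwrite("pics/s3.png",cv2.resize(vision.camera("scene")[170:310,220:420,::-1],None,fx=3.8,fy=3.8))
cv2.imwrite("pics/t3.png",cv2.resize(vision.camera("top")[110:250,200:335,::-1],None,fx=4.2,fy=4.2))
E
```

```text
descent dF [ 1.18497435 -0.50404624  0.55127076]
pull dF [ 16.83890569  -1.71571769 -11.17509063]
end x -0.172 eef [0.4889 0.0397 0.023 ] dF [ 9.4  0.3 -6.1] t 19.475
21.8083
```

View pics/s3.png

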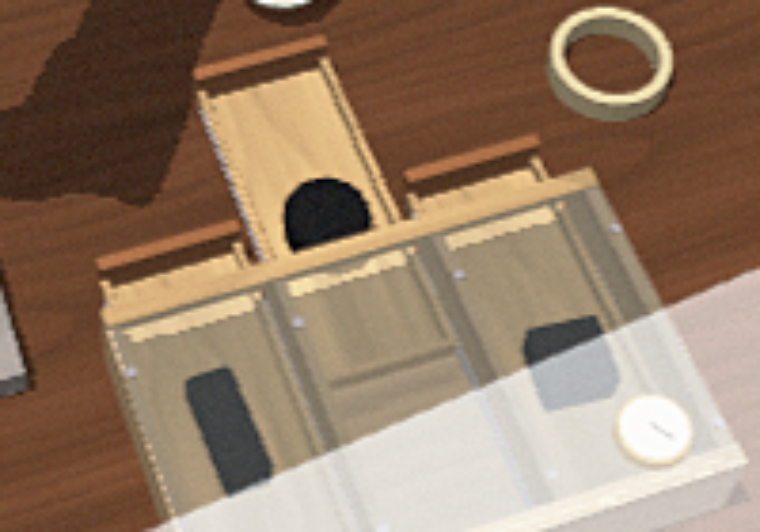

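View pics/t3.png

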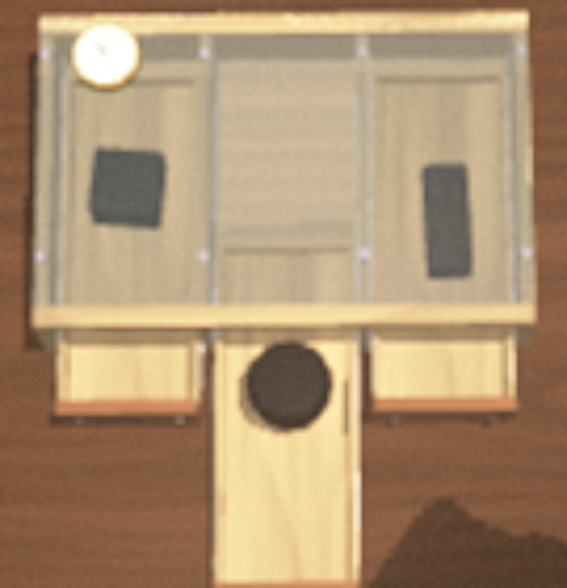

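The caddy stands upright on the middle tray, which is drawn well out; the neighbours are aligned. I'll measure the opening from the lip back edges: top crop mid (285,583), neighbours (125,402) and (445,401); scene crop mid (262,66), neighbours (170,252) and (472,163).

```bash
python3 - <<'E'
from h import *
t=lambda c:cast("top",((c[0]+.5)/4.2-.5+200,(c[1]+.5)/4.2-.5+110),.04)[0]
s=lambda c:cast("scene",((c[0]+.5)/3.8-.5+220,(c[1]+.5)/3.8-.5+170),.04)[0]
print((t((125,402))+t((445,401)))/2-t((285,583)), (s((170,252))+s((472,163)))/2-s((262,66)))
E
```

```text
0.12852874359881078 0.1268163677145554
```

```bash
python3 - <<'E'
from plant import ctrl
ctrl.wait(.5);print(ctrl.hand_in())
E
```

```text
the job is handed in; nothing more can be done
None
```

The job is handed in; no verdict came back. The caddy's middle tray is drawn out about 128 mm to its stop, the left and right trays are pushed home, and all three lacquered pieces are still upright on their trays.

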